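# Eject a tart ring from the demoulding stand and stop it on the slide

### The job

Press the round steel ejector button of the demoulding stand with one finger and keep it down, and with the other finger trap the ringed tart that pops out of its pocket before it slides off the open low end of the slide. Finish while still holding: button down, the tart lying flat on the slide, wholly out of its pocket, no part over the open end, resting against your finger. Never lift the tart, and leave everything else standing where it is.

Things in the scene. Friction and masses are not known exactly. Their poses are not given: they have to be found in the camera images.
- stand: Fixed metal demoulding stand, 210 mm long, 150 mm wide. Origin on the table straight below the middle of the slide's upper edge (the lip of the pocket); z up, x horizontally uphill along the slide, so the tart slides towards -x. The ejector button stands beside the slide at x = -103, y = -57 mm in this frame.
- slide: Steel slide, tilted 26 deg, fixed to the stand. Origin: middle of the pocket's lip, on the slide surface, 82 mm up; x uphill along it, z square to it. The slippery surface runs from the lip (x = 0) to the open end (x = -130 mm, no stop). Rails: 8 mm high, 4 thick, 66 apart inside. Pocket at x = 0 to 66 mm, its floor 6 mm lower. A freed tart slides off the end in about 0.5 s.
- trap_line (a point): Point on the slide's surface in the middle of the channel, 115 mm downhill from the lip, level across from the ejector button (57 mm from its axis); surface height here 32 mm above the table. A finger standing about here, its tip some 10 mm above the surface, stops the tart with its centre about 65 mm below the lip.
- button_top (a point): Centre of the top face of the round steel ejector button, 30 mm in diameter, 50 mm above the table when released. It goes straight down 8 mm; when fully down, a finger on it has its tip 10 mm above the slide's surface at trap_line.
- ejector_button (a joint): Button travel in m: 0 released, 0.008 fully down. Sprung: about 2 N to start, 6 to 7 N at the bottom; returns when let go. It lifts the ejector plate 1.2 times as far, so the tart clears the 6 mm lip at about 0.005 and then slides off by itself.
- tart: Tart baked in a plain steel ring: disc 60 mm in diameter, 20 mm high, about 120 g. Origin at the centre of its underside, z its axis. Starts in the pocket, tilted like the slide.
- tart_center (a point): Centre of the tart, half-way up (10 mm above its underside). When it lies on the slide it is at z = 10 mm in the slide's frame.
- spare_ring: Bystander: empty steel ring, 60 mm in diameter, 20 mm high, on the table beside the stand. Origin at its underside.
- nozzle: Bystander: steel piping nozzle, cone 28 mm wide, 42 mm high, on the table beside the stand. Origin at its underside.
- jar: Bystander: amber glass jar with white lid, 56 mm wide, 85 mm high. Origin at its underside.
- cup: Bystander: white plastic cup, 72 mm wide, 85 mm high. Origin at its underside.
- weight: Bystander: brass weight with a knob, 44 mm wide, 58 mm high. Origin at its underside.
- palette: Bystander: palette knife with a wooden handle lying on the table left of the stand. Origin at its underside.
- bowl: Bystander: steel bowl, 150 mm wide, 65 mm high. Origin at its underside.
Things that resemble listed ones, but are neither listed nor needed, are in the scene too. Leave any blue or turquoise look-alike of the tart alone.

How it is judged (in metres and radians):
On the way, in this order (a step that is already met when the one before it is completed fails the run):
1. the ejector button is pressed (value of joint ejector_button above 0.004 m).
2. with the button still down, the tart lies on the slide, stopped by a finger (value of joint ejector_button above 0.004 m and contact force between the fingers and tart above 0.02 N and x of tart_center in the frame of slide between -0.104 and -0.028 m and z of tart_center in the frame of slide between 0.004 and 0.016 m and angle between the z axis of tart and the z axis of slide, either way round below 0.2 rad), for 0.3 s.
At the end, for the whole second after the job is handed in: The button is held at least 4 mm down; the tart lies flat on the slide at rest against a finger, wholly out of its pocket (centre at least 28 mm below the lip) and not over the open end (centre at most 104 mm below the lip) (all of step 2 and linear speed of tart below 0.02 m/s); the arm keeps its last pose, push and grip.
It fails at once if the tart slides over the open end of the slide (x of tart_center in the frame of slide below -0.115 m).
It fails at once if the tart is lifted off the slide (z of tart_center in the frame of slide above 0.028 m).
It fails at once if a bystander is moved by more than 30 mm (distance of any of spare_ring, nozzle, jar, cup, weight, palette, bowl from where it was at the start of the episode above 0.03 m).
It also fails if it takes over 32 s, if anything falls off the work surface, if the arm or the gripper's body presses on something with over 40 N, if the wrist force passes 120 N, or if a joint passes its speed limit or range.

### The arm

A 7-joint arm with a two-finger parallel gripper is mounted at the origin on the work surface. World frame = base frame: x ahead of the robot, y to its left, z up, the work surface at z = 0. Lengths are in mm, angles in rad, forces in N, time in s.
With the tool pointing down it reaches from about 425 to 1025 mm from the base axis. Payload 9.4 kg.
Tool frame: the origin (TCP) lies midway between the tips of the shut fingers; the grasp point (between the pads) lies 19 mm behind it; z points along the fingers, y is the direction in which the jaws open and shut (so a half turn about z gives the same grasp; the last joint's range is limited). The gripper opens to 93 mm and grips with 3 to 60 N. Pads are 15 mm wide; open, the fingers measure 128 mm over their backs; the gripper's body (75 mm by 188 mm) begins 65 mm behind the grasp point.
Start: joints at [-1.218, 0.599, -0.003, 1.599, 0.002, 0.943, -0.08], TCP at [302.104, 659.058, 218.618] pointing down, gripper open.
Joint ranges: [-2.57, 2.57], [-0.35, 1.97], [-1.29, 1.29], [0.11, 2.56], [-1.05, 4.19], [0.11, 1.86], [-2.63, 2.63]. Speed limits (rad/s): [2.22, 2.22, 3.01, 3.01, 3.14, 3.14, 3.14].

### API

Orientations are given as a rotation vector (axis times angle).
In Python, from rig import robot, imaging gives the robot as it stands. Calls block until the motion is done:
- robot.move_pose(position, orientation): joint-space move of the TCP to a pose.
- robot.move_straight(position, ori=None, max_speed=150, guard=None): straight line of the TCP; ori=None keeps the orientation; max_speed is the mean speed in mm/s. With guard (N) it stops when the force on the tool has changed by that much, and returns True; else False.
- robot.move_joints(angles): joint-space move.
- robot.command_gripper(opening, squeeze=None): finger opening in mm; squeeze is the grip in N (None keeps the last); returns when the fingers have stopped.
- robot.hold(seconds).
- robot.solve_ik(position, orientation): joint angles nearest the present ones, or None.
- imaging.grab_frame(name): name is "scene" or "top" or "wrist"; returns (picture, depth): 420x560x3 uint8, blue, green, red; 420x560 float32, mm along the optical axis (not along the pixel's ray), 0 where there is no reading.
- imaging.camera_info(name): a dict with "vfov" (degrees; the focal length in pixels is half the picture's height over the tangent of half this angle, whatever the lens; pixels are square), "cx", "cy" (the principal point, pixels), "R" (3x3) and "t" (3): a world point X has camera coordinates R X + t. Camera axes: x right, y down, z forward; pixel columns grow to the right and rows downward; lengths in mm; the calibration is good to about 2 mm. A picture is of the moment at which its call begins: read the wrist's pose just before it. camera_info takes no time and is no camera call; for the wrist camera it gives the pose at the moment of the call.
A pose or a line that the arm cannot do raises robot.PlanningError and nothing moves.
- robot.close_job(): hands the job in, once; it reports no verdict.
Trained networks look in the newest picture that a camera, given by its name, has taken for a name from the list of things; names that differ only in an ending like _2 or _b are one class to them, and where a whole thing is asked for, a point or a joint stands for the part that bears it (a point fixed in the world has none). Each returns a list of dicts, best first, with "conf" (0 to 1); they miss things now and then, are a little off and sometimes report something else, mostly with a low value. They report only what shows in the picture. A call takes as long as a camera call. They do not tell look-alikes from the thing itself.
- imaging.search_frame(camera, name): "centre" ([column, row] in pixels, amid what is visible of it).
- imaging.outline_of(camera, name): "region" (420x560 bool, what is visible of it) and "centre" ([column, row] in pixels, amid what is visible of it).
- imaging.pinpoint(camera, name): "centre" ([column, row] in pixels: a listed point, or the origin of a listed thing).
Readings, each from a call of its own:
- robot.get_time_s(): time.
- robot.get_joint_pos(): joint angles.
- robot.get_qvel(): joint speeds.
- robot.get_effort(): joint torques, N m.
- robot.get_ee_pos(): TCP position.
- robot.get_ee_rot(): TCP orientation.
- robot.get_contact_force(): force on the tool from outside, world axes, zero at the start.
- robot.get_wrist_torque(): the same for the moment, N m.
- robot.get_width(): finger opening in mm.
Only numpy, scipy, OpenCV 4.12 (cv2) and the standard library are available. Lean on these libraries where they do the work, as an engineer would, in place of code of your own. Each camera call takes 0.05 s, during which the arm holds its last target.

## Working session

There is one attempt and no reset: what is moved stays moved. The work goes in short steps, each a Python script; the robot and the scene stay as the last script left them, time stands still between calls to the robot, and variables do not carry over. Pictures are saved under pics/ and viewed, and the job is handed in when it is done.

```bash
mkdir -p pics; ls
python3 - <<'E'
from rig import robot, imaging
import cv2
for n in ["scene","top","wrist"]:
    p,d=imaging.grab_frame(n); cv2.imwrite(f"pics/{n}0.png",p)
    i=imaging.camera_info(n); print(n,i)
    for k in ["stand","button_top","tart","trap_line","slide","tart_center"]:
        r=imaging.pinpoint(n,k); print(k,[(x['centre'],round(x['conf'],2)) for x in r][:3])
print(robot.get_time_s(),robot.get_ee_pos(),robot.get_ee_rot(),robot.get_width())
E
```

```text
pics
scene {'vfov': 47.732864486065, 'cx': 282.7471551820476, 'cy': 216.25832118253913, 'R': array([[ 0.8223121 ,  0.56867402, -0.02031421],
       [ 0.39522346, -0.59645508, -0.69859842],
       [-0.40939129,  0.56643728, -0.71522554]]), 't': array([-438.4872663 ,  -83.89036963, 1455.37526826])}
stand [([272.0, 260.6], 0.55)]
button_top [([274.9, 283.3], 0.46)]
tart [([277.4, 227.7], 0.93), ([250.6, 210.8], 0.77), ([287.7, 218.9], 0.67)]
trap_line [([256.0, 278.6], 0.68)]
slide [([273.1, 281.2], 0.68), ([269.7, 237.7], 0.65), ([231.4, 245.4], 0.49)]
tart_center [([256.3, 209.7], 0.74), ([276.2, 223.9], 0.56)]
top {'vfov': 44.80583576023592, 'cx': 277.5102394823768, 'cy': 207.1200281831153, 'R': array([[ 0.10066648, -0.99491245, -0.00393347],
       [-0.96983125, -0.09724494, -0.22354143],
       [ 0.22202164,  0.02631793, -0.97468649]]), 't': array([  19.21666063,  526.21808811, 1115.70900392])}
stand [([304.8, 227.3], 0.94)]
button_top [([183.9, 171.6], 0.71), ([345.8, 198.2], 0.58)]
tart [([236.7, 238.3], 0.94), ([252.4, 277.5], 0.8)]
trap_line [([348.9, 221.7], 0.68)]
slide [([307.1, 215.2], 0.9), ([312.0, 276.5], 0.65), ([284.3, 178.9], 0.16)]
tart_center [([253.7, 280.1], 0.86), ([239.1, 240.0], 0.85), ([291.7, 218.4], 0.67)]
wrist {'vfov': 63.27150303178824, 'cx': 282.1866477816108, 'cy': 211.39163958286596, 'R': array([[ 4.17423919e-01,  9.08711820e-01, -3.15683874e-04],
       [ 8.73305830e-01, -4.01063824e-01,  2.76558739e-01],
       [ 2.51185586e-01, -1.15717921e-01, -9.60996964e-01]]), 't': array([-724.46419495,  -34.10048717,  391.18560346])}
stand []
button_top []
tart []
trap_line []
slide []
tart_center []
1.05 [302.08988165 659.0233791  218.61850871] [ 6.69857534e-01  3.06928996e+00 -9.35846726e-05] 93.08529105576632
```

View pics/scene0.png

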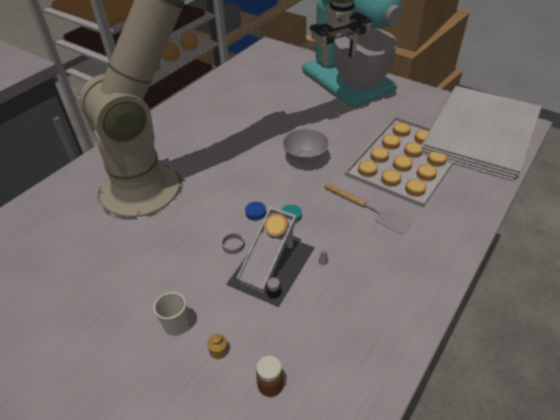

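View pics/top0.png

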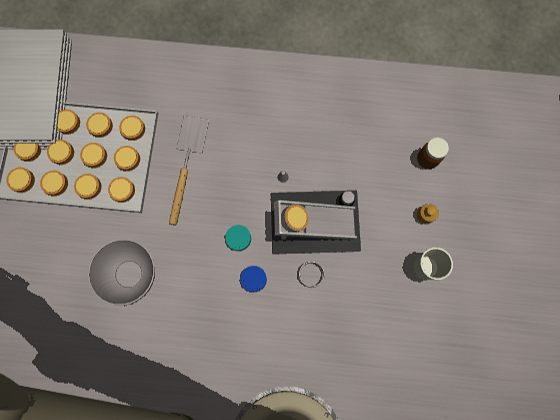

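The scene view shows the stand at about (275,255), with its button at (274,285) and the tart at (277,226). In the top view the button is at (347,198), the tart at (296,217) and the open end near x=356. Next I'll get a coarse position.

```bash
cat > h.py <<'E'
from rig import robot, imaging
import numpy as np, cv2
def cloud(d,i):
    H,W=d.shape; f=H/2/np.tan(np.radians(i['vfov'])/2)
    u,v=np.meshgrid(np.arange(W),np.arange(H))
    P=np.stack([(u-i['cx'])/f*d,(v-i['cy'])/f*d,d],-1)
    X=(P-i['t'])@i['R']
    X[d<=0]=np.nan
    return X
def proj(X,i,H=420):
    f=H/2/np.tan(np.radians(i['vfov'])/2)
    c=np.asarray(X)@i['R'].T+i['t']
    return np.stack([c[...,0]/c[...,2]*f+i['cx'],c[...,1]/c[...,2]*f+i['cy']],-1)
E
python3 - <<'E'
from h import *
p,d=imaging.grab_frame("top"); i=imaging.camera_info("top"); X=cloud(d,i)
for n,(u,v) in dict(button=(348,198),tart=(296,217),low=(350,222),up=(315,219),table=(380,240)).items():
    print(n,X[v-1:v+2,u-1:u+2].reshape(-1,3).mean(0).round(1))
for q in [(273,192),(358,191),(361,250),(273,254)]: print(X[q[1],q[0]].round(1))
E
```

```text
button [561.3 -89.1  52.7]
tart [491.9  27.9 110.8]
low [ 509.4 -100.3   31.3]
up [499.4 -15.8  73.9]
table [ 479.2 -178.2    1.1]
[571.7  88.2   0.6]
[ 594.5 -117.9    1.9]
[ 450.2 -134.2    4. ]
[419.9  72.5   3.5]
```

Run:
```python
from h import *
from scipy.spatial.transform import Rotation as R
i=imaging.camera_info("wrist"); c=-i['R'].T@i['t']
T=R.from_rotvec(robot.get_ee_rot()).as_matrix(); print("cam in tool",T.T@(c-robot.get_ee_pos()),"tool\n",T.round(3)); print((T.T@i['R'].T).round(3))
ux=np.array([-.11,.994,0]); ux/=np.linalg.norm(ux)
for s in (1,-1):
    x=s*ux; z=np.array([0,0,-1.]); y=np.cross(z,x); M=np.stack([x,y,z],1); rv=R.from_matrix(M).as_rotvec()
    print(s,rv,robot.solve_ik([535,-93,200],rv),robot.solve_ik([535,-93,50],rv))
```

```text
cam in tool [  74.81818415   -0.35711061 -166.50151416] tool
 [[-0.909  0.417  0.   ]
 [ 0.417  0.909 -0.   ]
 [-0.     0.    -1.   ]]
[[-0.001 -0.961 -0.277]
 [ 1.    -0.001 -0.001]
 [ 0.    -0.277  0.961]]
1 [2.0957125  2.34042593 0.        ] [-0.18798969  0.4236557   0.35539396  2.05232504 -0.22346239  0.70166162
  0.42033658] [-0.00852492  0.64177071  0.11129604  2.15091598 -0.19097346  0.35785705
  0.37011556]
-1 [ 2.34042593 -2.0957125   0.        ] [-0.62763995  0.6519714   1.1171959   2.07544988 -0.76576471  0.90578175
 -2.10287912] [ 0.42065436  0.68580424 -0.51844723  2.12295167  0.70292096  0.50687708
  2.61912461]
```

Run:
```python
from h import *
rv=[2.0957,2.3404,0]
robot.move_pose([520,-40,260],rv)
i=imaging.camera_info("wrist");p,d=imaging.grab_frame("wrist"); cv2.imwrite("pics/w1.png",p)
np.savez("w1.npz",p=p,d=d,R=i['R'],t=i['t'],vfov=i['vfov'],cx=i['cx'],cy=i['cy'])
for k in ["button_top","trap_line","slide","tart_center","stand"]:
    r=imaging.pinpoint("wrist",k); print(k,[(x['centre'],round(x['conf'],2)) for x in r][:3])
print(robot.get_ee_pos(),robot.get_time_s())
```

```text
button_top [([316.7, 228.9], 0.56)]
trap_line [([266.0, 226.2], 0.85), ([265.9, 139.5], 0.67)]
slide [([261.1, 143.1], 0.8), ([259.4, 116.5], 0.32)]
tart_center [([262.7, 114.1], 0.74), ([151.4, 27.0], 0.66)]
stand [([265.3, 136.8], 0.72)]
[520.05294003 -39.75666081 259.94969405] 3.9917
```

View pics/w1.png

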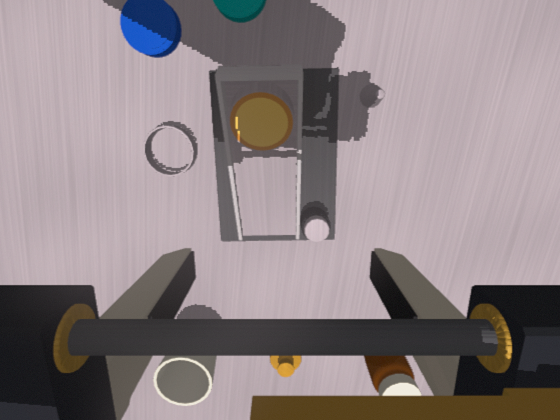

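The wrist view shows the button top at (317,229), the tart at (262,121), the lip near row 152 and the open end near row 238, with rails at columns of about 238 and 299.

Run:
```python
from h import *
D=np.load("w1.npz"); i={k:D[k] for k in("R","t","vfov","cx","cy")}; X=cloud(D['d'],i)
# button
sub=X[205:245,300:335].reshape(-1,3); m=(sub[:,2]>46)&(sub[:,2]<56); b=sub[m]
(c,r)=cv2.minEnclosingCircle(b[:,:2].astype(np.float32)); print("button",c,r,np.median(b[:,2]),b[:,:2].mean(0),m.sum())
# slide plane
s=X[170:230,250:288].reshape(-1,3); A=np.c_[s[:,:2],np.ones(len(s))]; k=np.linalg.lstsq(A,s[:,2],rcond=None)[0]
print("slope",k,np.degrees(np.arctan(np.hypot(*k[:2]))),"dir",k[:2]/np.hypot(*k[:2]),"res",np.std(A@k-s[:,2]))
# rails: pixels 5..12 mm above plane
n=np.array([-k[0],-k[1],1]);n/=np.linalg.norm(n)
h=(X-np.array([0,0,k[2]]))@n
for row in range(165,236,10):
    rr=np.where((h[row,215:325]>5)&(h[row,215:325]<12))[0]+215
    print(row,[(u,X[row,u].round(0).tolist()) for u in rr])
# open end: last row near slide plane
for u in (255,265,275,285): 
    on=np.where(abs(h[200:260,u])<2)[0]+200; print(u,on.max(),X[on.max(),u])
# stand table edges (tart)
t=X[85:155,225:300].reshape(-1,3);hh=h[85:155,225:300].ravel(); m=(hh>11)&(hh<22)&(t[:,2]>95); print(cv2.minEnclosingCircle(t[m][:,:2].astype(np.float32)),t[m].mean(0),hh[m].mean())
# trap: network px
for u,v in((266,226),(317,229)): print(X[v,u])
```

```text
button (568.0586547851562, -89.22730255126953) 14.949339866638184 50.42721165499874 [567.79314749 -88.870964  ] 482
 ** On entry to DLASCL parameter number  4 had an illegal value
 ** On entry to DLASCL parameter number  4 had an illegal valueTraceback (most recent call last):
  File "<stdin>", line 7, in <module>
    x, resids, rank, s = _umath_linalg.lstsq(a, b, rcond,
                         ~~~~~~~~~~~~~~~~~~~^^^^^^^^^^^^^
                                             signature=signature)
                                             ^^^^^^^^^^^^^^^^^^^^
    raise LinAlgError("SVD did not converge in Linear Least Squares")
numpy.linalg.LinAlgError: SVD did not converge in Linear Least Squares
```

Button is clean: (568.0, -89.1, 50.4), r = 14.95. I'll rerun the rest with the missing depth masked out.

Run:
```python
from h import *
D=np.load("w1.npz"); i={k:D[k] for k in("R","t","vfov","cx","cy")}; X=cloud(D['d'],i)
s=X[170:230,250:288].reshape(-1,3); s=s[np.isfinite(s[:,2])]; print(len(s))
for _ in range(3):
    A=np.c_[s[:,:2],np.ones(len(s))]; k=np.linalg.lstsq(A,s[:,2],rcond=None)[0]; s=s[abs(A@k-s[:,2])<4]
print("slope",k,np.degrees(np.arctan(np.hypot(*k[:2]))),"dir",k[:2]/np.hypot(*k[:2]),len(s))
n=np.array([-k[0],-k[1],1]);n/=np.linalg.norm(n)
h=(X-np.array([0,0,k[2]]))@n
L=[];Rr=[]
for row in range(165,234,3):
    rr=np.where((h[row,215:310]>5)&(h[row,215:310]<12))[0]+215
    l=rr[rr<260]; g=rr[rr>270]
    L+= [X[row,l].mean(0)] if len(l) else []; Rr+=[X[row,g].mean(0)] if len(g) else []
for nme,a in(("L",L),("R",Rr)):
    a=np.array(a); q=np.polyfit(a[:,1],a[:,0],1); print(nme,len(a),q,np.polyval(q,-89),np.std(a[:,0]-np.polyval(q,a[:,1])),a[:,2].min())
for u in (255,265,275,285):
    on=np.where(abs(h[200:260,u])<2)[0]+200; print(u,on.max(),X[on.max(),u])
t=X[85:155,225:300].reshape(-1,3);hh=h[85:155,225:300].ravel(); m=(hh>11)&(hh<22)&(t[:,2]>95); print(cv2.minEnclosingCircle(t[m][:,:2].astype(np.float32)),t[m].mean(0),hh[m].mean())
for u,v in((266,226),(317,229)): print(X[v,u])
```

```text
2275
slope [-6.16937786e-02  4.82615219e-01  1.10594069e+02] 25.944889022965327 dir [-0.1268004   0.99192825] 2275
L 23 [-1.29604602e-01  4.63881122e+02] 475.4159319636483 0.24460094735360463 39.88160404157462
R 23 [-1.57328934e-01  5.33241139e+02] 547.2434139812516 0.8892900184972719 37.89504365270156
255 235 [ 495.84336283 -112.8486999    25.18008002]
265 234 [ 508.15747575 -109.43701525   27.12080063]
275 234 [ 520.52638272 -108.499936     25.90239162]
285 234 [ 532.98673774 -107.67110947   24.3577582 ]
((495.49530029296875, 26.37027931213379), 29.82453155517578) [495.47582753  27.98083899 109.93961145] 14.755529129819957
[508.43530408 -97.0347358   32.57173001]
[568.1279911  -88.23445784  49.95107192]
```

Run:
```python
from h import *
from scipy.spatial.transform import Rotation as R
ux=np.array([-.128,.992,0]); ux/=np.linalg.norm(ux); z=np.array([0,0,-1.]); M=np.stack([ux,np.cross(z,ux),z],1); rv=R.from_matrix(M).as_rotvec()
np.save("rv.npy",rv)
robot.move_pose([539.7,-92.7,130],rv)
robot.command_gripper(39.5)
robot.move_straight([539.7,-92.7,58],max_speed=60,guard=8)
print(robot.get_ee_pos(),robot.get_width(),robot.get_contact_force(),robot.get_time_s())
for n in("wrist","scene"):
    p,d=imaging.grab_frame(n)
    if n=="scene": p=cv2.resize(p[180:330,190:390],None,fx=4,fy=4,interpolation=cv2.INTER_CUBIC)
    cv2.imwrite(f"pics/{n}2.png",p)
```

```text
[539.92438145 -92.72745521  58.33446858] 39.87611024902121 [-0.75008054 -0.10533913  0.03859149] 6.9583
```

View pics/wrist2.png

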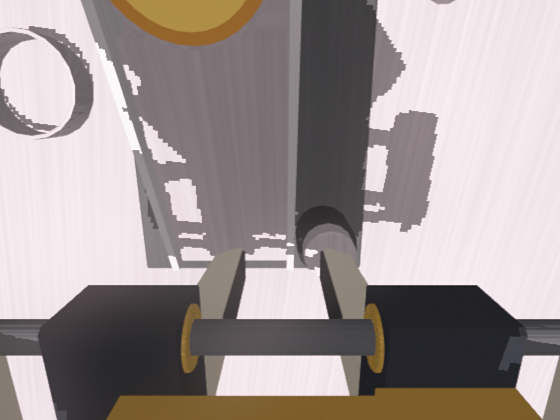

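View pics/scene2.png

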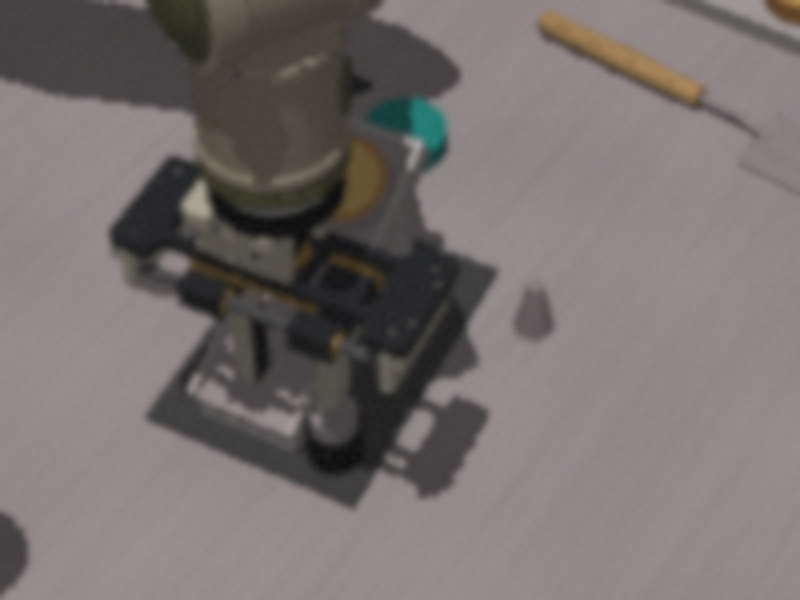

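Run:
```python
from h import *
from scipy.spatial.transform import Rotation as R
i=imaging.camera_info("wrist");e=robot.get_ee_pos();M=R.from_rotvec(robot.get_ee_rot()).as_matrix()
print("button px",proj([568,-89.1,50],i),"rim uphill",proj([566.1,-74.2,50],i))
for a in(-7.5,7.5):
  for b in (19.75,37.25,-19.75,-37.25): print(a,b,proj(e+M@[a,b,0],i).round(0),(e+M@[a,b,0]).round(1))
p,d=imaging.grab_frame("wrist");X=cloud(d,i)
for v in range(216,290,6): print(v,[ (u,X[v,u].round(0).tolist()) for u in (328,340,352)])
```

```text
button px [330.6851009 254.9540005] rim uphill [331.79592269 229.30394464]
-7.5 19.75 [316. 274.] [560.5 -97.6  58.4]
-7.5 37.25 [349. 274.] [577.8 -95.4  58.4]
-7.5 -19.75 [243. 274.] [ 521.3 -102.7   58.4]
-7.5 -37.25 [210. 274.] [ 503.9 -104.9   58.3]
7.5 19.75 [317. 248.] [558.5 -82.7  58.4]
7.5 37.25 [350. 248.] [575.9 -80.5  58.4]
7.5 -19.75 [242. 248.] [519.4 -87.8  58.4]
7.5 -37.25 [208. 248.] [502.  -90.   58.3]
216 [(328, [566.0, -72.0, 32.0]), (340, [575.0, -74.0, 24.0]), (352, [587.0, -77.0, 7.0])]
222 [(328, [566.0, -75.0, 36.0]), (340, [573.0, -74.0, 36.0]), (352, [587.0, -81.0, 7.0])]
228 [(328, [565.0, -75.0, 45.0]), (340, [572.0, -75.0, 43.0]), (352, [588.0, -86.0, 7.0])]
234 [(328, [564.0, -76.0, 52.0]), (340, [571.0, -76.0, 50.0]), (352, [581.0, -80.0, 36.0])]
240 [(328, [565.0, -80.0, 51.0]), (340, [571.0, -79.0, 51.0]), (352, [579.0, -79.0, 48.0])]
246 [(328, [566.0, -84.0, 50.0]), (340, [572.0, -83.0, 50.0]), (352, [579.0, -82.0, 51.0])]
252 [(328, [564.0, -82.0, 63.0]), (340, [569.0, -81.0, 64.0]), (352, [579.0, -85.0, 51.0])]
258 [(328, [562.0, -82.0, 72.0]), (340, [568.0, -81.0, 72.0]), (352, [580.0, -89.0, 50.0])]
264 [(328, [562.0, -82.0, 79.0]), (340, [567.0, -81.0, 78.0]), (352, [573.0, -81.0, 79.0])]
270 [(328, [561.0, -84.0, 82.0]), (340, [566.0, -82.0, 85.0]), (352, [571.0, -81.0, 85.0])]
276 [(328, [561.0, -84.0, 88.0]), (340, [565.0, -82.0, 91.0]), (352, [570.0, -81.0, 91.0])]
282 [(328, [560.0, -85.0, 92.0]), (340, [564.0, -82.0, 96.0]), (352, [569.0, -81.0, 97.0])]
288 [(328, [561.0, -88.0, 91.0]), (340, [563.0, -82.0, 102.0]), (352, [568.0, -81.0, 101.0])]
```

The picture matches the model. One finger is centred over the button at about (568,-89), and the other is in mid-channel. Pressing now.

Run:
```python
from h import *
e=np.array([539.7,-92.7,0])
f0=robot.get_contact_force()
g=robot.move_straight(e+[0,0,42.3],max_speed=80)
print(g,robot.get_ee_pos(),robot.get_contact_force()-f0)
robot.hold(0.8)
print(robot.get_ee_pos(),robot.get_contact_force()-f0,robot.get_width(),robot.get_time_s())
i=imaging.camera_info("wrist");p,d=imaging.grab_frame("wrist");cv2.imwrite("pics/w3.png",p)
np.savez("w3.npz",p=p,d=d,**{k:i[k] for k in("R","t","vfov","cx","cy")})
p,d=imaging.grab_frame("top");cv2.imwrite("pics/t3.png",cv2.resize(p[170:270,240:380],None,fx=5,fy=5))
```

```text
False [540.6937694  -92.81295088  42.36655199] [1.84885422 0.52160454 5.04969639]
[540.73868664 -92.84817983  42.32734871] [ 0.94374511 -0.25518543  4.31482908] 39.531277786757464 8.2583
```

View pics/w3.png

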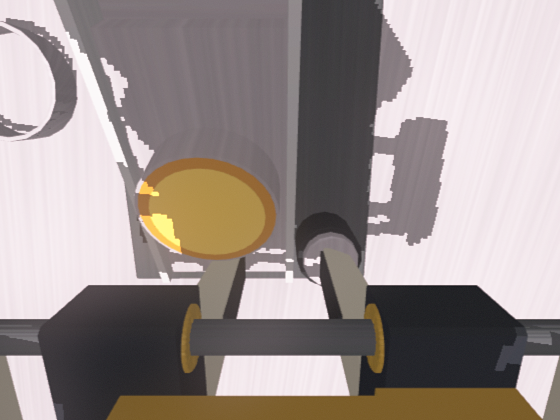

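View pics/t3.png

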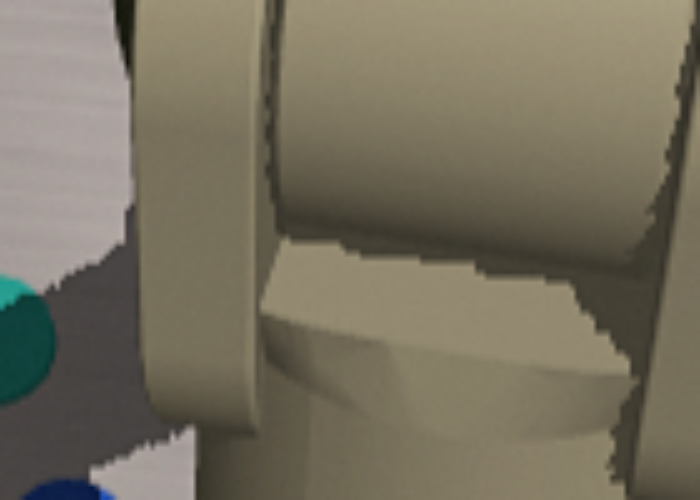

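The tart has popped out and slid down the channel. It's centred at (206,208) in the wrist view and its lower rim reaches the left finger near (225,258). The button finger is still on the button. I'll measure the pose and check that it's at rest.

Run:
```python
from h import *
import time
u=np.array([-.128,.992]);u/=np.linalg.norm(u); lip=np.array([568,-89.1])+57*np.array([-u[1],u[0]])+u*103
def ana():
    i=imaging.camera_info("wrist");p,d=imaging.grab_frame("wrist");X=cloud(d,i)
    hsv=cv2.cvtColor(p,cv2.COLOR_BGR2HSV); m=np.zeros(p.shape[:2],bool); m[150:265,130:285]=True
    m&=(hsv[...,1]>120)&(hsv[...,0]<30)&np.isfinite(X[...,2])
    t=X[m]; c=t.mean(0)
    A=np.c_[t[:,:2],np.ones(len(t))];k=np.linalg.lstsq(A,t[:,2],rcond=None)[0]
    n=np.array([-k[0],-k[1],1]);n/=np.linalg.norm(n)
    ns=np.array([-np.sin(np.radians(26))*u[0],-np.sin(np.radians(26))*u[1],np.cos(np.radians(26))])
    xs=np.r_[u*np.cos(np.radians(26)),np.sin(np.radians(26))]
    r=c-np.r_[lip,82]
    print("top centre",c.round(1),"slide x",(r@xs).round(1),"top height",(r@ns).round(1),"tilt rad",np.arccos(n@ns).round(3),m.sum())
ana(); robot.hold(1.0); ana()
print(robot.get_ee_pos(),robot.get_contact_force(),robot.get_time_s())
```

```text
top centre [507.2 -59.3  73.8] slide x -62.6 top height 21.4 tilt rad 0.004 10385
top centre [507.2 -59.3  73.8] slide x -62.6 top height 21.4 tilt rad 0.004 10378
[540.71538344 -92.83727056  42.31070078] [1.51538411 0.01795961 5.77351244] 9.4583
```

```bash
python3 -c "
from rig import robot
robot.close_job()"
```

```text
the job is handed in; nothing more can be done
```

I pressed the ejector button with one finger and caught the tart with the other. The job was handed in at about 9.5 s on the robot's clock with both still held; the hand-in reports no verdict.

**Method:** I found the stand, button and slide from the wrist depth image. I set the fingers 57 mm apart between centres, one over the button and one in mid-channel at the trap line. Then I pressed straight down to a tip height of 42.3 mm.

**Last checks:**
- **Button:** about 7.7 mm down, worked out from the tip height. The upward force on the tool was about 5 N, roughly what the spring should give.
- **Tart position:** centre about 63 mm below the lip, close to the expected 65 mm.
- **Tart flatness:** tilt against the slide was 0.004 rad. Its top measured 21 mm above the slide against the expected 20 mm, within calibration error.
- **At rest:** two measurements 1 s apart agreed to 0.1 mm.

**Small disagreements and gaps:**
- **Sideways shift:** the tool moved about 1 mm sideways under the press.
- **Finger contact:** I judged it from the picture and the tart's resting place, since the contact force on the tart can't be read separately.
- **Last top view:** the arm blocked it, so it confirmed nothing.
- **Bystanders:** I didn't measure them again at the end. The arm stayed clear of them, and the force readings showed no unexpected contact.

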